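# Level the tile rack's foot

### The arm

A 6-joint arm with a two-finger parallel gripper is mounted at the origin on the work surface. World frame = base frame: x ahead of the robot, y to its left, z up, the work surface at z = 0. Lengths are in m, angles in degrees, forces in N, time in s.
With the tool pointing down it reaches from about 0.275 to 0.85 m from the base axis. Payload 19 kg.
Tool frame: the origin (TCP) lies midway between the tips of the shut fingers; the grasp point (between the pads) lies pinch_z behind it (pinch_z is the distance from the TCP to the grasp point, in m); x points along the fingers, z is the direction in which the jaws open and shut, and the axes are right-handed (so a half turn about x gives the same grasp; the last joint's range is limited). The gripper opens to 85 mm and grips with 20 to 120 N. Pads are 22 mm wide; open, the fingers measure 114 mm over their backs; the gripper's body (76 mm by 85 mm) begins 54 mm behind the grasp point. The pads swing forward as they close: fully open they stand 13 mm farther back than shut.
Start: joints at [-7.678, 8.623, 82.357, -0, 89.026, -7.678], TCP at [0.575, -0, 0.201] pointing down, gripper open.
Joint ranges: [-160.23, 160.23], [-39.13, 120.54], [6.94, 153.29], [-79.49, 259.48], [9.18, 160.14], [-161.06, 161.06]. Speed limits (degrees/s): [108.29, 108.29, 127.2, 172.46, 172.46, 172.46].

### API

Orientations are given as [roll, pitch, yaw] about the fixed x, y, z axes, in that order (R = Rz(yaw) Ry(pitch) Rx(roll)).
In Python, from plant import read_state, snapshot, calibration, hand_in, trace, pinch_z gives the robot as it stands.
- The arm moves only by the tool play_rows, never from a script. Its argument "increments" is a list that holds one entry, the list of rows, each a list of 7 numbers: the turn, a rotation vector about the tool's x, y, z as a fraction of full scale, then the shift along the tool's x, y, z as a fraction of full scale, then the closure, from -1 (fully open) to 1 (shut). In form: [[[ax, ay, az, tx, ty, tz, claw], ...]]. A call has 1 to 8 rows; each row shifts and turns the commanded pose from where the row before left it, along the tool's axes as they then stand; what a row does not reach is not made up. Full scale, the value 1, is 0.02 m for a shift and 4 degrees for a turn. A row lasts 1/12 s, in which the tool goes at most 41.7 mm and 7.16 degrees, less where a joint would pass 70% of its speed; a pose out of reach is approached as far as the arm can. A call with a number of a shift or a turn outside -1 to 1 is refused whole. A call with a gripper value outside its range is refused whole. The fingers move at their own pace and stop on an object; "newtons" is the grip in N (left out, the last holds). Time passes only in rows, so rows that do not move let the fingers close. It gives the time, the measured TCP pose, the force and the opening at its end, in the units of the state.
- read_state(): the state, without advancing time (a new reading comes with each control period).
- snapshot(name): name is "scene" or "side" or "wrist"; returns (picture, depth): 384x512x3 uint8, red, green, blue; 384x512 float32, m along the optical axis (not along the pixel's ray), 0 where there is no reading.
- calibration(name): a dict with "K" (3x3 intrinsics, pixels), "T" (4x4, takes a point from camera to world coordinates). Camera axes: x right, y up, looking along -z (the intrinsics and any distortion apply to the point x, -y, -z); pixel columns grow to the right and rows downward; lengths in m; the calibration is good to about 2 mm. A picture is of the moment at which its call begins: read the wrist's pose just before it. calibration takes no time and is no camera call; for the wrist camera it gives the pose at the moment of the call.
- hand_in(): hands the job in, once; it reports no verdict.
Trained networks look in the newest picture that a camera, given by its name, has taken for a name from the list of things; names that differ only in an ending like _2 or _b are one class to them, and where a whole thing is asked for, a point or a joint stands for the part that bears it (a point fixed in the world has none). Each returns a list of dicts, best first, with "confidence" (0 to 1); they miss things now and then, are a little off and sometimes report something else, mostly with a low value. They report only what shows in the picture. A call takes as long as a camera call.
- trace(camera, query): "pixels" (384x512 bool, what is visible of it) and "rect" ([left, top, right, bottom] in pixels, round what is visible of it).
The state is a dict: "time": time; "joint_positions": joint angles; "dq": joint speeds; "effort": joint torques, N m; "tool_pos": TCP position; "tool_rot": TCP orientation; "contact_force": force on the tool from outside, world axes, zero at the start; "torque": the same for the moment, N m; "grip_width": opening from 0.0 (shut) to 1.0 (fully open).
Only numpy, scipy, OpenCV 4.12 (cv2) and the standard library are available. Lean on these libraries where they do the work, as an engineer would, in place of code of your own. Each camera call takes 0.05 s, during which the arm holds its last target. There are 200 camera calls.

### The job

The tile rack's front corner is unsupported: turn the round black knob clockwise to screw its levelling foot down until the rubber pad just bears lightly on the slate slab below, without jacking hard against it. Then swing the red-gripped clamp lever round to its stop to lock the setting, let go, and leave the tiles and the other things on the ledge undisturbed.

Things in the scene. Friction and masses are not known exactly. Their poses are not given: they have to be found in the camera images.
- knob (a point): Centre of the round black knob (40 mm diameter, 29 mm tall; top 14 mm above this point), on the vertical screw axis; z up. Knob, stem and foot are one screw: clockwise from above lowers all by 12 mm per turn (1.9 mm per rad); 0.2 to 0.65 turn brings the pad to the slate. It turns with 0.05 N m, stays where left, can be gripped from above at any yaw, and ends 14 mm or more above the 12 mm nut block on the crossbar.
- foot: Rubber pad (36 mm wide) under the screw; origin: centre of its underside. Below is a fixed slate slab, its top 7 to 11 mm above the ledge, different each time: feel for it. The crossbar end is springy: the screw yields 0.2 mm per N up or down. Touching stops the knob's descent; further turning lifts the bar and loads the foot about 9 N per rad. A few N with the knob let go is right; over 7 is too much, 20 (hand included) spoils it.
- clamp (a joint): Clamp lever's angle, rad: 0 to 0.2 at the start (open), 1.2 at its stop (locked). It turns clockwise seen from above about a vertical axis, resists with 0.1 N m (about 1.5 N at the grip) and stays where it is left.
- clamp_grip (a point): Middle of the clamp lever's upright red round grip (15 mm diameter, 34 mm tall; this point is 17 mm below its top), at the free end of the 65 mm lever. x and y axes turn with the lever; x points from the grip to the lever's axis.
- clamp_hinge (a point): Point on the clamp lever's vertical turning axis, fixed on the rack, at the height of the red grip's middle; at joint 0 the lever points along this point's -x, at 1.2 it has turned clockwise (seen from above) toward +y. The lever's hub is 26 mm wide and 14 mm tall, its top 8 mm below this point.
- rack: Wooden slotted tile rack, fixed: base 130 x 200 mm (x, y), top 50 mm above the ledge; origin on the ledge under its centre; front faces -x. A steel crossbar (26 mm wide, 230 mm long, top 54 mm above the ledge) runs along y 115 mm before the origin; it carries the screw (y = -60 mm) and the clamp lever (y = +70 mm).
- tile0_mid (a point): Centre of a loose celadon tile (90 x 8 x 90 mm) standing on edge in a slot of the rack, its top 140 mm above the ledge; leave alone.
- tile1_mid (a point): Centre of a loose celadon tile (90 x 8 x 90 mm) standing on edge in a slot of the rack, its top 140 mm above the ledge; leave alone.
- tile2_mid (a point): Centre of a loose celadon tile (90 x 8 x 90 mm) standing on edge in a slot of the rack, its top 140 mm above the ledge; leave alone.
- tile3_mid (a point): Centre of a loose celadon tile (90 x 8 x 90 mm) standing on edge in a slot of the rack, its top 140 mm above the ledge; leave alone.
- bowl_mid (a point): Centre of a loose red silicone pinch bowl, 84 mm across, 40 mm tall; leave alone.
- beaker_mid (a point): Centre of a loose empty glass beaker, 66 mm across, 90 mm tall; leave alone.
- pick_mid (a point): Middle of the handle of a loose steel pick, 130 mm long, lying flat; leave alone.

How it is judged (in metres and radians):
On the way, in this order (a step that is already met when the one before it is completed fails the run):
1. the foot's pad bears lightly on the slate (0.5 to 7 N) with the knob let go (contact force between the fingers and anything else below 0.5 N and contact force between foot and anything else between 0.5 and 7 N), for 0.3 s.
2. the clamp lever is swung to its stop with the foot still bearing (value of joint clamp above 1.1 rad and contact force between foot and anything else above 0.5 N), for 0.2 s.
At the end, for the whole second after the job is handed in: The foot's rubber pad bears on the slate with 0.5 to 7 N, the clamp lever is within 0.1 rad of its stop, and the tiles, bowl, beaker and pick are each within 12 mm of where they began (all of step 2 and contact force between foot and anything else below 7 N and distance of each of bowl_mid, beaker_mid, pick_mid, tile0_mid, tile1_mid, tile2_mid, tile3_mid from where it was at the start of the episode below 0.012 m); the robot touches nothing.
It fails at once if the foot is jacked against the slate with more than 20 N (contact force between foot and anything else above 20 N).
It fails at once if a tile, the bowl, the beaker or the pick is displaced by more than 20 mm (distance of any of bowl_mid, beaker_mid, pick_mid, tile0_mid, tile1_mid, tile2_mid, tile3_mid from where it was at the start of the episode above 0.02 m).
It also fails if it takes over 72 s, if anything falls off the work surface, if the arm or the gripper's body presses on something with over 40 N, if the wrist force passes 120 N, or if a joint passes its speed limit or range.

## Working session

There is one attempt and no reset: what is moved stays moved. The work goes in short steps, Python scripts to look and compute and a tool call to move; the robot and the scene stay as the last step left them, time stands still between calls to the robot, and variables do not carry over. Pictures are saved under pics/ and viewed, about 8 in all and at most 12, crops included, and the job is handed in when it is done.

Besides the shell and the picture viewer there is one more tool, called after "Request:" as name(argument=value, ...) on one line, values as JSON. play_rows: Moves the arm, as the interface text tells. Shift numbers are shares of 0.02 m and turn numbers shares of 4 degrees, none past 1 either way. Its arguments: {"type":"object","properties":{"increments":{"type":"array"},"newtons":{"type":"number"}},"required":["increments"]}

```bash
mkdir -p pics; ls; cat > h.py <<'E'
import numpy as np, cv2
from plant import *
def pts(cam,mask,depth):
    c=calibration(cam);K=c["K"];T=c["T"]
    v,u=np.nonzero(mask&(depth>0));d=depth[v,u]
    p=np.c_[(u-K[0,2])/K[0,0]*d,-(v-K[1,2])/K[1,1]*d,-d,np.ones_like(d)]
    return (p@np.array(T).T)[:,:3]
def save(n,im,s=1):
    cv2.imwrite(f"pics/{n}.png",cv2.resize(im[:,:,::-1],None,fx=s,fy=s))
E
python3 - <<'E'
from h import *
print(read_state(), pinch_z)
ims=[]
for cam in ["scene","side"]:
    im,d=snapshot(cam); ims.append(im); print(cam, calibration(cam))
    for q in ["knob","clamp_grip","clamp","rack","foot","bowl_mid","beaker_mid","pick_mid","tile0_mid"]:
        for r in trace(cam,q)[:4 if q[0]=='t' else 1]:
            p=pts(cam,r["pixels"],d)
            if len(p): print(q,round(r["confidence"],2),r["rect"],np.median(p,0).round(3),np.percentile(p,2,0).round(3),np.percentile(p,98,0).round(3))
save("a",np.vstack(ims),0.78)
E
```

```text
pics
{'time': 0.0, 'joint_positions': array([-7.67849380e+00,  8.64848579e+00,  8.23910587e+01, -2.77655425e-04,
        8.90270065e+01, -7.67854396e+00]), 'dq': array([-0.0084585 , -0.00352691,  0.09496196, -0.11566863, -0.16340672,
        0.00633577]), 'effort': array([ 9.08163997e-05, -7.13061190e+01, -5.70858908e+01, -1.86872212e-04,
        9.14935896e-03,  2.21375326e-04]), 'tool_pos': array([5.74723699e-01, 7.10331758e-06, 2.00416907e-01]), 'tool_rot': array([172.56045748,  89.93344845, 172.56051252]), 'contact_force': array([-0.19360055,  0.28230635, -0.33190482]), 'torque': array([0.00367426, 0.01290146, 0.02519225]), 'grip_width': 0.9999030556706516} 0.0187
scene {'K': array([[403.76704483,   0.        , 251.29434916],
       [  0.        , 403.76704483, 188.31358408],
       [  0.        ,   0.        ,   1.        ]]), 'T': array([[ 0.82084001, -0.46713434,  0.32864447,  0.87828163],
       [ 0.57092718,  0.65470679, -0.49537982, -0.31048999],
       [ 0.01624316,  0.59425964,  0.80410922,  0.79038568],
       [ 0.        ,  0.        ,  0.        ,  1.        ]])}
knob 
[... 1436 characters left out ...]
0.        ,  0.        ,  0.        ,  1.        ]])}
clamp_grip 0.56 [302.3, 129.7, 335.5, 141.9] [ 0.564 -0.124  0.075] [ 0.517 -0.213 -0.001] [ 0.6   -0.116  0.102]
clamp 0.67 [302.4, 128.3, 332.3, 142.8] [ 0.561 -0.124  0.075] [ 0.516 -0.215 -0.002] [ 0.598 -0.116  0.102]
rack 0.77 [248.2, 96.1, 329.4, 148.9] [ 0.657 -0.116  0.052] [ 0.524 -0.267 -0.   ] [ 0.756 -0.082  0.084]
bowl_mid 0.81 [232.4, 260.1, 265.6, 292.3] [0.526 0.302 0.018] [0.485 0.273 0.002] [0.558 0.347 0.04 ]
beaker_mid 0.79 [200.0, 218.8, 233.4, 262.6] [0.625 0.275 0.055] [ 0.594  0.245 -0.002] [0.655 0.307 0.09 ]
pick_mid 0.51 [243.5, 317.2, 273.4, 353.7] [0.449 0.414 0.006] [ 0.411  0.397 -0.001] [0.495 0.427 0.01 ]
```

View pics/a.png

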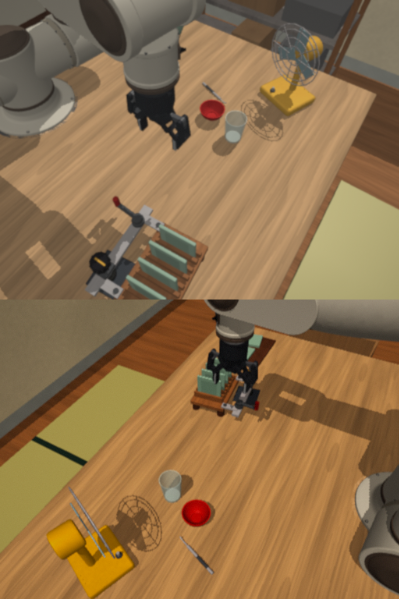

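```bash
python3 - <<'E'
from h import *
im,d=snapshot("scene")
save("b",im[230:384,90:250],4)
r=trace("scene","knob")[0]; p=pts("scene",r["pixels"],d)
t=p[p[:,2]>p[:,2].max()-.006]; print("knobtop",len(t),t.min(0),t.max(0),t.mean(0))
r=trace("scene","clamp")[0]; p=pts("scene",r["pixels"],d)
t=p[p[:,2]>.095]; print("griptop",len(t),t.min(0),t.max(0),t.mean(0))
for lo in np.arange(.05,.11,.006):
    t=p[(p[:,2]>lo)&(p[:,2]<lo+.006)]
    if len(t): print(lo.round(3),len(t),t.mean(0).round(3),t.min(0).round(3),t.max(0).round(3))
p=pts("scene",np.ones(d.shape,bool),d)
m=(abs(p[:,2]-.054)<.004)&(p[:,0]>.5)&(p[:,0]<.8)&(p[:,1]<-.05)&(p[:,1]>-.35)
np.save("q.npy",p[m])
c,s,a=cv2.minAreaRect(p[m][:,:2].astype(np.float32)); print(c,s,a)
R=pts("scene",trace("scene","rack")[0]["pixels"],d)
m=abs(R[:,2]-.05)<.003; print(cv2.minAreaRect(R[m][:,:2].astype(np.float32)))
m=abs(R[:,2]-.054)<.002; print(cv2.minAreaRect(R[m][:,:2].astype(np.float32)))
E
```

```text
Traceback (most recent call last):
IndexError: list index out of range
```

The scene view shows the rack at lower left, with the black knob at about (128,340) and the red grip at about (148,258). The side view is partly blocked by the arm.

```bash
python3 - <<'E'
from h import *
im,d=snapshot("scene")
save("b",im[230:384,90:250],4)
def tr(q):
    global d
    for i in range(4):
        r=trace("scene",q)
        if r: return pts("scene",r[0]["pixels"],d)
        im,d=snapshot("scene")
    return np.zeros((0,3))
def f(t): print(len(t),t.min(0).round(3),t.max(0).round(3),t.mean(0).round(4)) if len(t) else 0
p=tr("knob"); f(p[p[:,2]>.114])
p=tr("clamp"); f(p[p[:,2]>.095])
h=p[(p[:,2]>.06)&(p[:,2]<.085)]; f(h)
R=tr("rack")
m=abs(R[:,2]-.05)<.003; print(cv2.minAreaRect(R[m][:,:2].astype(np.float32)))
m=abs(R[:,2]-.055)<.0015; print(cv2.minAreaRect(R[m][:,:2].astype(np.float32)))
A=pts("scene",np.ones(d.shape,bool),d)
f(A[(A[:,2]>.130)&(A[:,2]<.145)&(A[:,0]>.6)&(A[:,1]<-.08)])
im,d2=snapshot("wrist"); print(calibration("wrist")["T"].round(3),calibration("wrist")["K"].round(0)); 
E
```

```text
469 [ 0.589 -0.276  0.114] [ 0.627 -0.237  0.122] [ 0.6086 -0.2573  0.1184]
49 [ 0.522 -0.134  0.095] [ 0.535 -0.122  0.106] [ 0.529  -0.1281  0.1018]
321 [ 0.527 -0.14   0.067] [ 0.605 -0.117  0.084] [ 0.5733 -0.1287  0.077 ]
((0.6826804876327515, -0.18708527088165283), (0.1940913200378418, 0.23041246831417084), 6.646548271179199)
((0.6802580952644348, -0.1882273107767105), (0.18798165023326874, 0.2291225641965866), 6.451164722442627)
1386 [ 0.668 -0.252  0.13 ] [ 0.769 -0.116  0.143] [ 0.7202 -0.1856  0.1388]
[[ 1.    -0.001  0.001  0.575]
 [ 0.     0.949  0.315  0.081]
 [-0.001 -0.315  0.949  0.374]
 [ 0.     0.     0.     1.   ]] [[316.   0. 254.]
 [  0. 316. 192.]
 [  0.   0.   1.]]
```

View pics/b.png

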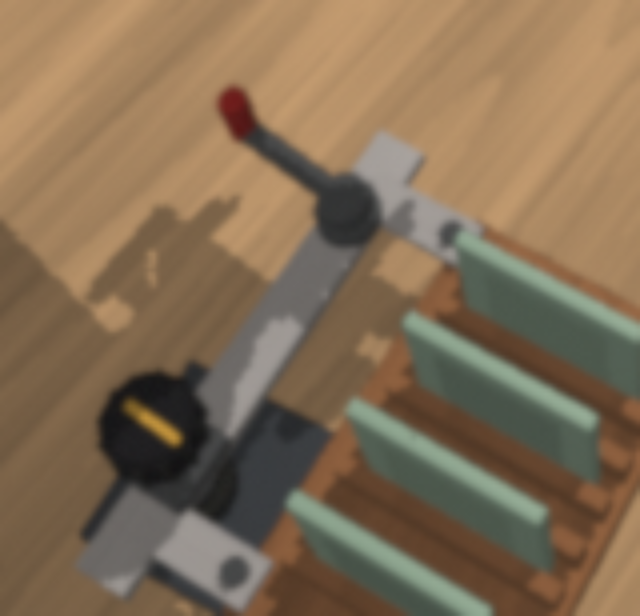

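The scene crop shows the knob at about (152,428) with a yellow mark, the red grip at about (235,110), and the lever hub at about (348,210). I'm moving over the knob and turning the jaws counter-clockwise so there's room for one long clockwise turn.

Request:
play_rows(increments=[[[0, 0, 0, 0, -0.99, 0.13, -1], [0, 0, 0, 0, -0.99, 0.13, -1], [0, 0, 0, 0, -0.99, 0.13, -1], [0, 0, 0, 0, -0.99, 0.13, -1], [0, 0, 0, 0, -0.99, 0.13, -1], [0, 0, 0, 0, -0.99, 0.13, -1], [0, 0, 0, 0, -0.99, 0.13, -1], [0, 0, 0, 0, -0.99, 0.13, -1]]])

```text
time: 2.02
tool_pos: [0.5958, -0.1594, 0.2009]
tool_rot: [170.9, 90.0, 170.9]
contact_force: [-0.4, 0.4, 0.1]
grip_width: 0.998
```

Request:
play_rows(increments=[[[0, 0, 0, 0, -0.99, 0.13, -1], [0, 0, 0, 0, -0.99, 0.13, -1], [0, 0, 0, 0, -0.99, 0.13, -1], [0, 0, 0, 0, -0.99, 0.13, -1], [0, 0, 0, 0, -0.99, 0.13, -1], [-1, 0, 0, 0, 0, 0, -1], [-1, 0, 0, 0, 0, 0, -1], [-1, 0, 0, 0, 0, 0, -1]]])

```text
time: 2.68
tool_pos: [0.6087, -0.2579, 0.2007]
tool_rot: [139.0, 90.0, 151.2]
contact_force: [0.3, -0.9, -0.5]
grip_width: 1.0
```

Request:
play_rows(increments=[[[-1, 0, 0, 0, 0, 0, -1], [-1, 0, 0, 0, 0, 0, -1], [-1, 0, 0, 0, 0, 0, -1], [-1, 0, 0, 0, 0, 0, -1], [-1, 0, 0, 0, 0, 0, -1], [-1, 0, 0, 0, 0, 0, -1], [-1, 0, 0, 0, 0, 0, -1], [-1, 0, 0, 0, 0, 0, -1]]])

```text
time: 3.35
tool_pos: [0.6088, -0.2574, 0.2009]
tool_rot: [118.2, 90.0, 162.4]
contact_force: [0.5, 0.2, 1.3]
grip_width: 1.001
```

Request:
play_rows(increments=[[[-1, 0, 0, 0, 0, 0, -1], [-1, 0, 0, 0, 0, 0, -1], [-1, 0, 0, 0, 0, 0, -1], [-1, 0, 0, 0, 0, 0, -1], [-1, 0, 0, 0, 0, 0, -1], [-1, 0, 0, 0, 0, 0, -1], [-1, 0, 0, 0, 0, 0, -1], [-1, 0, 0, 0, 0, 0, -1]]])

```text
time: 4.02
tool_pos: [0.6088, -0.2574, 0.2009]
tool_rot: [81.2, 90.0, 157.4]
contact_force: [0.1, 0.2, 0.1]
grip_width: 1.001
```

Request:
play_rows(increments=[[[-1, 0, 0, 0, 0, 0, -1], [-1, 0, 0, 0, 0, 0, -1], [-1, 0, 0, 0, 0, 0, -1], [-1, 0, 0, 0, 0, 0, -1], [-1, 0, 0, 0, 0, 0, -1], [-1, 0, 0, 0, 0, 0, -1], [0, 0, 0, 0, 0, 0, -1], [0, 0, 0, 0, 0, 0, -1]]])

```text
time: 4.68
tool_pos: [0.6088, -0.2574, 0.2009]
tool_rot: [51.2, 90.0, 151.1]
contact_force: [-0.4, -0.0, 0.0]
grip_width: 1.003
```

```bash
cat >> h.py <<'E'
from scipy.spatial.transform import Rotation as Ro
def st():
    s=read_state();R=Ro.from_euler("xyz",s["tool_rot"],degrees=True).as_matrix()
    print("t",round(s["time"],2),"p",np.round(s["tool_pos"],4),"F",np.round(s["contact_force"],2),"M",np.round(s["torque"],3),"j",np.round(s["joint_positions"],1),"w",round(s["grip_width"],3),"jaw",np.round(R[:,2],3),"ax",np.round(R[:,0],3))
    return s,R
E
python3 - <<'E'
from h import *
s,R=st()
im,d=snapshot("wrist"); save("w1",im)
for q in ["knob","clamp"]:
  for r in trace("wrist",q)[:1]:
    p=pts("wrist",r["pixels"],d); print(q,r["confidence"],r["rect"])
    z=np.percentile(p[:,2],98)
    t=p[p[:,2]>z-.006]; print(len(t),t.min(0).round(4),t.max(0).round(4),t.mean(0).round(4),cv2.minEnclosingCircle(t[:,:2].astype(np.float32)))
    if q=="knob": print("delta tool (units .02)",(R.T@(np.r_[(t.min(0)+t.max(0))[:2]/2,s["tool_pos"][2]]-s["tool_pos"])/.02).round(3))
E
```

```text
t 4.68 p [ 0.6088 -0.2574  0.2009] F [-0.42 -0.04  0.01] M [ 0.004 -0.06  -0.024] j [ -29.6   19.    69.6   -0.    91.4 -129.5] w 1.003 jaw [-0.171  0.985  0.   ] ax [-0.  0. -1.]
knob 0.91 [226.7, 143.0, 279.1, 206.1]
1636 [ 0.5842 -0.2791  0.1144] [ 0.6243 -0.2367  0.1216] [ 0.6031 -0.2581  0.1183] ((0.6037290096282959, -0.25789374113082886), 0.021328868344426155)
delta tool (units .02) [0.    0.228 0.014]
```

View pics/w1.png

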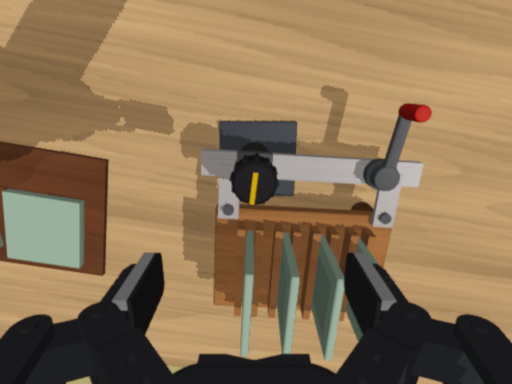

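The wrist view shows the knob at about (254,180) with its yellow mark, and the lever and red grip at upper right. Next I'm estimating the knob centre from its top face only.

```bash
python3 - <<'E'
from h import *
for cam in ["wrist","scene"]:
  im,d=snapshot(cam)
  for q in ["knob","clamp_grip"]:
   for r in trace(cam,q)[:1]:
    p=pts(cam,r["pixels"],d); z=np.percentile(p[:,2],95)
    for dz in [.002,.004]:
      t=p[(p[:,2]>z-dz)&(p[:,2]<z+.004)].astype(np.float32); c=cv2.minEnclosingCircle(t[:,:2]); print(cam,q,z.round(4),len(t),np.round(c[0],4),round(c[1],4),t.mean(0).round(4))
E
```

```text
Traceback (most recent call last):
cv2.error: OpenCV(4.12.0) /io/opencv/modules/imgproc/src/shapedescr.cpp:201: error: (-215:Assertion failed) count >= 0 && (depth == CV_32F || depth == CV_32S) in function 'minEnclosingCircle'
```

```bash
python3 - <<'E'
from h import *
for cam in ["wrist","scene"]:
  im,d=snapshot(cam)
  for q in ["knob","clamp_grip"]:
   for r in trace(cam,q)[:1]:
    p=pts(cam,r["pixels"],d); z=np.percentile(p[:,2],95)
    for dz in [.002,.004]:
      t=p[(p[:,2]>z-dz)&(p[:,2]<z+.004)]
      c=cv2.minEnclosingCircle(np.ascontiguousarray(t[:,:2],dtype=np.float32)); print(cam,q,z.round(4),len(t),np.round(c[0],4),round(c[1],4),t.mean(0).round(4))
E
```

```text
wrist knob 0.1199 1187 [ 0.6038 -0.2579] 0.0186 [ 0.6037 -0.258   0.1189]
wrist knob 0.1199 1555 [ 0.6041 -0.2578] 0.0198 [ 0.6032 -0.2582  0.1185]
wrist clamp_grip 0.1031 240 [ 0.5256 -0.1287] 0.0072 [ 0.5244 -0.1291  0.1028]
wrist clamp_grip 0.1031 268 [ 0.5248 -0.1283] 0.0075 [ 0.5244 -0.1295  0.1025]
scene knob 0.1204 247 [ 0.6081 -0.2578] 0.0186 [ 0.6076 -0.2573  0.1196]
scene knob 0.1204 430 [ 0.6068 -0.257 ] 0.0198 [ 0.6075 -0.2571  0.1187]
scene clamp_grip 0.1031 36 [ 0.5282 -0.1275] 0.0066 [ 0.5284 -0.1274  0.1031]
scene clamp_grip 0.1031 42 [ 0.5278 -0.1275] 0.0072 [ 0.5284 -0.1277  0.1027]
```

Request:
play_rows(increments=[[[0, 0, 0, 0, 0.14, 0, -1], [0, 0, 0, 1, 0, 0, -1], [0, 0, 0, 1, 0, 0, -1], [0, 0, 0, 1, 0, 0, -1], [0, 0, 0, 1, 0, 0, -1], [0, 0, 0, 1, 0, 0, -1], [0, 0, 0, 0.8, 0, 0, -1], [0, 0, 0, 0, 0, 0, -1]]])

```text
time: 5.9
tool_pos: [0.6045, -0.2572, 0.0815]
tool_rot: [51.0, 89.7, 151.0]
contact_force: [-0.7, 0.5, -0.3]
grip_width: 1.002
```

```bash
python3 -c "
from h import *
st()"
```

```text
t 5.9 p [ 0.6045 -0.2572  0.0815] F [-0.73  0.48 -0.33] M [ 0.049  0.028 -0.043] j [ -29.8   22.    79.6   -0.    78.7 -129.8] w 1.002 jaw [-0.173  0.985  0.003] ax [-0.004  0.002 -1.   ]
```

Request:
play_rows(increments=[[[0, 0, 0, 0, 0, 0, 0.5], [0, 0, 0, 0, 0, 0, 0.5], [0, 0, 0, 0, 0, 0, 0.5], [0, 0, 0, 0, 0, 0, 0.5], [0, 0, 0, 0, 0, 0, 0.5], [0, 0, 0, 0, 0, 0, 0.5], [0, 0, 0, 0, 0, 0, 0.5], [0, 0, 0, 0, 0, 0, 0.5]]], newtons=20)

```text
time: 6.57
tool_pos: [0.6064, -0.2574, 0.0861]
tool_rot: [-77.9, 89.9, 22.1]
contact_force: [-1.1, 5.7, 7.4]
grip_width: 0.248
```

```bash
python3 -c "
from h import *
st()
im,d=snapshot('wrist');save('w2',im)"
```

```text
t 6.57 p [ 0.6064 -0.2574  0.0861] F [-1.05  5.74  7.36] M [1.155 0.227 0.006] j [ -29.7   21.8   79.3    0.    78.9 -129.7] w 0.248 jaw [-0.174  0.985  0.   ] ax [ 0.001  0.    -1.   ]
```

View pics/w2.png

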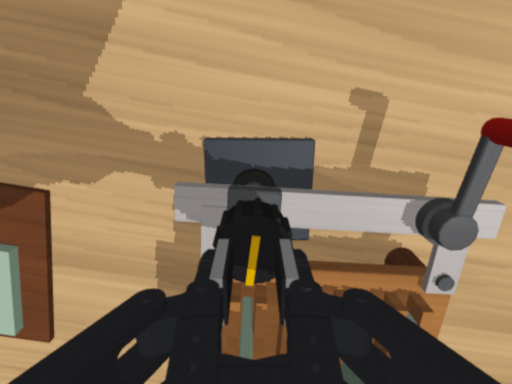

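The wrist view shows the pads on either side of the knob at about (222,265) and (290,265). The opening of 0.25 looks too small for a 40 mm knob, so I'm checking it against depth.

```bash
python3 - <<'E'
from h import *
im,d=snapshot("wrist"); c=calibration("wrist");K=c["K"];T=np.array(c["T"])
def proj(P):
    q=np.linalg.inv(T)@np.r_[P,1]; return (K[0,0]*q[0]/-q[2]+K[0,2]).round(0),(K[1,1]*-q[1]/-q[2]+K[1,2]).round(0),(-q[2]).round(3)
print(proj([.606,-.2575,.12]),proj([.606,-.2575,.086]),proj([.606,-.2575,.091+.014]))
one=np.ones(d.shape,bool)
P=np.zeros(d.shape+(3,)); v,u=np.nonzero(d>0); P[v,u]=pts("wrist",one,d)
for v,u in [(210,252),(230,245),(250,250),(275,250),(250,222),(265,222),(300,222),(250,288),(265,292),(300,292),(320,210),(320,305)]: print(v,u,P[v,u].round(4))
for r in trace("wrist","knob")[:1]: print(r["rect"],r["confidence"])
save("c2",im[180:360,150:360],3)
E
```

```text
(np.float64(253.0), np.float64(259.0), np.float64(0.157)) (np.float64(253.0), np.float64(229.0), np.float64(0.19)) (np.float64(253.0), np.float64(244.0), np.float64(0.172))
210 252 [ 0.585  -0.2618  0.1084]
230 245 [ 0.5926 -0.2639  0.1173]
250 250 [ 0.603  -0.2596  0.1173]
275 250 [ 0.6162 -0.2573  0.119 ]
250 222 [ 0.5971 -0.2733  0.1321]
265 222 [ 0.5971 -0.2721  0.1444]
300 222 [ 0.6063 -0.2698  0.1546]
250 288 [ 0.5921 -0.2439  0.1319]
265 292 [ 0.5922 -0.2435  0.1442]
300 292 [ 0.5917 -0.2465  0.1682]
320 210 [ 0.591  -0.2727  0.1841]
320 305 [ 0.5854 -0.2461  0.1852]
[211.5, 168.5, 292.9, 287.3] 0.88
```

View pics/c2.png

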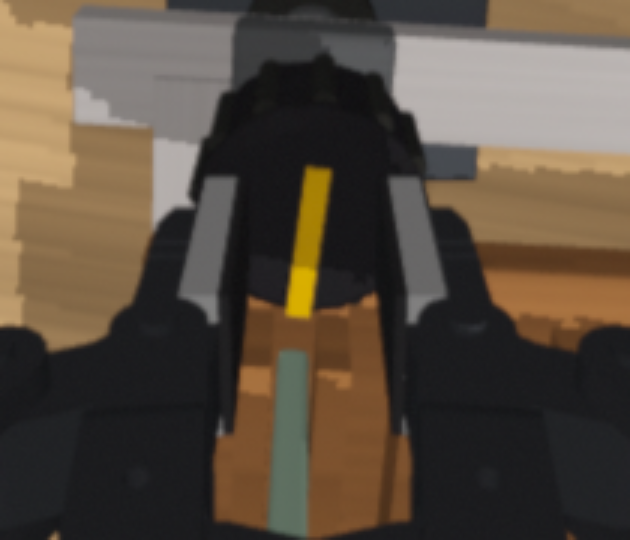

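Request:
play_rows(increments=[[[0, 0, 0, 0, 0, 0, -1], [0, 0, 0, 0, 0, 0, -1], [0, 0, 0, 0, 0, 0, -1], [0, 0, 0, 0, 0, 0, -1], [0, 0, 0, 0, 0, 0, -1], [0, 0, 0, 0, 0, 0, -1], [0, 0, 0, 0, 0, 0, -1], [0, 0, 0, 0, 0, 0, -1]]])

```text
time: 7.38
tool_pos: [0.606, -0.2579, 0.0849]
tool_rot: [56.1, 90.0, 156.1]
contact_force: [-0.3, -0.5, -0.0]
grip_width: 0.999
```

```bash
python3 - <<'E'
from h import *
s,R=st()
im,d=snapshot("wrist")
v,u=np.nonzero(d>0)
p=pts("wrist",np.ones(d.shape,bool),d)
dp=d[v,u]
# points near gripper: in tool frame
q=(p-s["tool_pos"])@R
for sgn in (1,-1):
    m=(sgn*q[:,2]>.036)&(sgn*q[:,2]<.075)&(abs(q[:,1])<.02)&(q[:,0]>-.08)&(q[:,0]<.02)
    t=q[m]; print(sgn,len(t))
    for lo in np.arange(-.08,.02,.01):
        w=t[(t[:,0]>lo)&(t[:,0]<lo+.01)]
        if len(w): print(lo.round(3),len(w),w.min(0).round(3),w.max(0).round(3))
save("w3",im)
E
```

```text
t 7.38 p [ 0.606  -0.2579  0.0849] F [-0.27 -0.49 -0.01] M [0.074 0.037 0.015] j [ -29.7   21.9   79.3   -0.    78.8 -129.7] w 0.999 jaw [-0.174  0.985  0.   ] ax [-0.  0. -1.]
1 2630
-0.08 888 [-0.08  -0.011  0.042] [-0.07   0.013  0.057]
-0.07 833 [-0.07  -0.011  0.042] [-0.06   0.012  0.057]
-0.06 678 [-0.06  -0.011  0.042] [-0.05   0.013  0.057]
-0.05 231 [-0.05  -0.011  0.042] [-0.043  0.012  0.055]
-1 2623
-0.08 865 [-0.08  -0.01  -0.056] [-0.07   0.013 -0.042]
-0.07 845 [-0.07  -0.011 -0.056] [-0.06   0.013 -0.042]
-0.06 672 [-0.06  -0.011 -0.056] [-0.05   0.012 -0.042]
-0.05 241 [-0.05  -0.011 -0.054] [-0.042  0.012 -0.042]
```

View pics/w3.png

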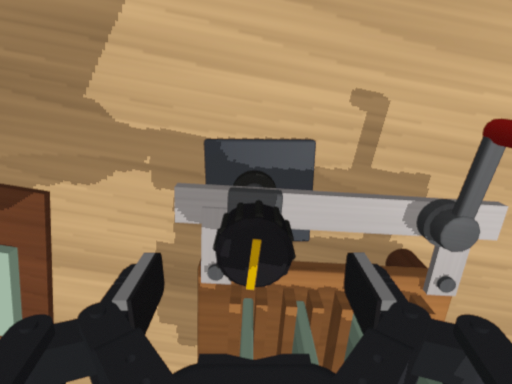

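The depth shows the open fingertips sit 43 mm behind the reported TCP, at z 0.128. They were resting on the knob's top face, and nothing else was disturbed. I'm going 32 mm lower.

Request:
play_rows(increments=[[[0, 0, 0, 0.4, 0, 0, -1], [0, 0, 0, 0.4, 0, 0, -1], [0, 0, 0, 0.4, 0, 0, -1], [0, 0, 0, 0.4, 0, 0, -1], [0, 0, 0, 0, 0, 0, -1], [0, 0, 0, 0, 0, 0, -1]]])

```text
time: 7.93
tool_pos: [0.6057, -0.2577, 0.0521]
tool_rot: [51.3, 89.9, 151.3]
contact_force: [-0.4, 0.4, 0.1]
grip_width: 1.001
```

Request:
play_rows(increments=[[[0, 0, 0, 0, 0, 0, -0.2], [0, 0, 0, 0, 0, 0, -0.1], [0, 0, 0, 0, 0, 0, 0], [0, 0, 0, 0, 0, 0, 0.1], [0, 0, 0, 0, 0, 0, 0.3], [0, 0, 0, 0, 0, 0, 0.5], [0, 0, 0, 0, 0, 0, 0.5], [0, 0, 0, 0, 0, 0, 0.5]]], newtons=20)

```text
time: 8.6
tool_pos: [0.6061, -0.2579, 0.0531]
tool_rot: [-115.6, 90.0, -15.6]
contact_force: [0.0, 0.6, 2.1]
grip_width: 0.464
```

```bash
python3 -c "
from h import *
s,R=st()
im,d=snapshot('wrist');save('w4',im[130:],1.4)
p=pts('wrist',np.ones(d.shape,bool),d);q=(p-s['tool_pos'])@R
r=trace('wrist','knob')[:1]
for r in r:
  k=pts('wrist',r['pixels'],d);z=np.percentile(k[:,2],90);print(z,k[abs(k[:,2]-z)<.002].mean(0))
for g in (1,-1):
  m=(g*q[:,2]>.012)&(g*q[:,2]<.03)&(abs(q[:,1])<.015)&(q[:,0]>-.09)&(q[:,0]<.0)
  print(q[m].min(0),q[m].max(0))
"
```

```text
t 8.6 p [ 0.6061 -0.2579  0.0531] F [0.02 0.57 2.11] M [ 0.146 -0.075 -0.005] j [ -29.7   23.2   81.3    0.    75.5 -129.7] w 0.464 jaw [-0.174  0.985 -0.   ] ax [ 0. -0. -1.]
0.1189854040860482 [ 0.60308758 -0.25811604  0.11837494]
[-0.08999203 -0.0131336   0.01200781] [-1.72384197e-06  1.49759321e-02  2.99904692e-02]
[-0.08999758 -0.01258036 -0.02999688] [-1.44029090e-05  1.49787874e-02 -1.20166660e-02]
```

View pics/w4.png

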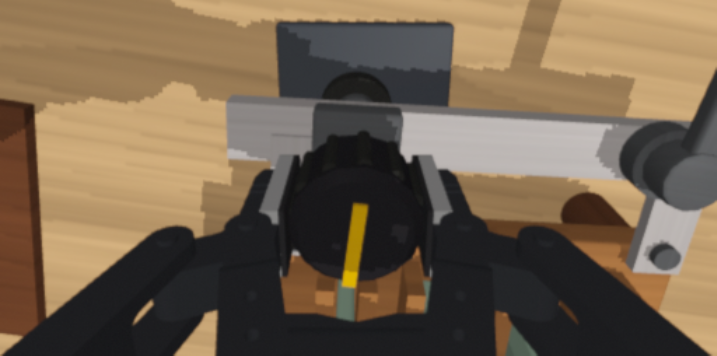

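The wrist view now shows the pads gripping the knob sides properly, at (280,190) and (425,190), with an opening of about 39 mm. I'm turning clockwise, following the thread pitch, and watching the vertical force.

Request:
play_rows(increments=[[[0, 0, 0, -0.02, 0, 0, 0.5], [1, 0, 0, 0.007, 0, 0, 0.5], [1, 0, 0, 0.007, 0, 0, 0.5], [1, 0, 0, 0.007, 0, 0, 0.5], [1, 0, 0, 0.007, 0, 0, 0.5], [0, 0, 0, 0, 0, 0, 0.5], [0, 0, 0, 0, 0, 0, 0.5]]])

```text
time: 9.28
tool_pos: [0.606, -0.2581, 0.0528]
tool_rot: [177.0, 90.0, -98.8]
contact_force: [0.6, -1.8, 1.2]
grip_width: 0.46
```

```bash
python3 -c "
from h import *
st()"
```

```text
t 9.28 p [ 0.606  -0.2581  0.0528] F [ 0.65 -1.75  1.22] M [-0.24  -0.105 -0.057] j [ -29.8   23.2   81.3   -0.    75.4 -113.9] w 0.46 jaw [ 0.102  0.995 -0.   ] ax [-0. -0. -1.]
```

Request:
play_rows(increments=[[[1, 0, 0, 0.007, 0, 0, 0.5], [1, 0, 0, 0.006, 0, 0, 0.5], [1, 0, 0, 0.007, 0, 0, 0.5], [1, 0, 0, 0.007, 0, 0, 0.5], [1, 0, 0, 0.006, 0, 0, 0.5], [1, 0, 0, 0.007, 0, 0, 0.5], [0, 0, 0, 0, 0, 0, 0.5], [0, 0, 0, 0, 0, 0, 0.5]]])

```text
time: 9.95
tool_pos: [0.6059, -0.2582, 0.052]
tool_rot: [-166.0, 90.0, -105.8]
contact_force: [0.0, -4.0, 0.9]
grip_width: 0.463
```

```bash
python3 -c "
from h import *
st()"
```

```text
t 9.95 p [ 0.6059 -0.2582  0.052 ] F [ 0.04 -3.97  0.87] M [-0.661  0.075 -0.035] j [-29.8  23.3  81.4  -0.   75.3 -90. ] w 0.463 jaw [ 0.497  0.868 -0.   ] ax [-0. -0. -1.]
```

Request:
play_rows(increments=[[[1, 0, 0, 0.007, -0.01, -0.02, 0.5], [1, 0, 0, 0.006, 0, 0, 0.5], [1, 0, 0, 0.007, 0, 0, 0.5], [1, 0, 0, 0.007, 0, 0, 0.5], [1, 0, 0, 0.006, 0, 0, 0.5], [1, 0, 0, 0.007, 0, 0, 0.5], [0, 0, 0, 0, 0, 0, 0.5], [0, 0, 0, 0, 0, 0, 0.5]]])

```text
time: 10.62
tool_pos: [0.6058, -0.2585, 0.0512]
tool_rot: [165.0, 90.0, -158.8]
contact_force: [-2.1, -3.4, 1.1]
grip_width: 0.463
```

```bash
python3 -c "
from h import *
st()"
```

```text
t 10.62 p [ 0.6058 -0.2585  0.0512] F [-2.14 -3.39  1.06] M [-0.66   0.444 -0.061] j [-29.8  23.3  81.4  -0.   75.3 -66. ] w 0.463 jaw [ 0.806  0.591 -0.   ] ax [-0. -0. -1.]
```

Request:
play_rows(increments=[[[1, 0, 0, 0.007, 0, 0, 0.5], [1, 0, 0, 0.006, 0, 0, 0.5], [1, 0, 0, 0.007, 0, 0, 0.5], [1, 0, 0, 0.007, 0, 0, 0.5], [0, 0, 0, 0, 0, 0, 0.5], [0, 0, 0, 0, 0, 0, 0.5]]])

```text
time: 11.12
tool_pos: [0.6056, -0.2585, 0.0506]
tool_rot: [172.7, 90.0, -167.1]
contact_force: [-3.7, -4.5, 1.4]
grip_width: 0.466
```

```bash
python3 -c "
from h import *
st()"
```

```text
t 11.12 p [ 0.6056 -0.2585  0.0506] F [-3.65 -4.45  1.39] M [-0.683  0.635 -0.042] j [-29.8  23.4  81.4  -0.   75.2 -50. ] w 0.466 jaw [ 0.938  0.346 -0.001] ax [-0.001 -0.    -1.   ]
```

Request:
play_rows(increments=[[[1, 0, 0, 0.007, -0.02, -0.04, 0.5], [1, 0, 0, 0.006, 0, 0, 0.5], [1, 0, 0, 0.007, 0, 0, 0.5], [0, 0, 0, 0, 0, 0, 0.5], [0, 0, 0, 0, 0, 0, 0.5]]])

```text
time: 11.53
tool_pos: [0.6053, -0.2589, 0.0502]
tool_rot: [123.5, 90.0, 131.8]
contact_force: [-1.0, -0.3, 0.6]
grip_width: 0.46
```

```bash
python3 -c "
from h import *
st()"
```

```text
t 11.53 p [ 0.6053 -0.2589  0.0502] F [-0.96 -0.28  0.61] M [-0.119  0.318  0.001] j [-29.9  23.3  81.5   0.   75.2 -38.1] w 0.46 jaw [ 0.99   0.144 -0.   ] ax [-0.  0. -1.]
```

Request:
play_rows(increments=[[[1, 0, 0, 0.007, 0, 0, 0.5], [1, 0, 0, 0.006, 0, 0, 0.5], [1, 0, 0, 0.007, 0, 0, 0.5], [0, 0, 0, 0, 0, 0, 0.5], [0, 0, 0, 0, 0, 0, 0.5]]])

```text
time: 11.95
tool_pos: [0.6052, -0.2588, 0.0498]
tool_rot: [151.1, 90.0, 147.3]
contact_force: [-2.9, 0.2, 2.5]
grip_width: 0.464
```

```bash
python3 -c "
from h import *
st()"
```

```text
t 11.95 p [ 0.6052 -0.2588  0.0498] F [-2.94  0.25  2.53] M [-0.06   0.495 -0.02 ] j [-29.9  23.4  81.5   0.   75.1 -26.1] w 0.464 jaw [ 0.998 -0.065 -0.   ] ax [-0.  0. -1.]
```

```bash
cat >> h.py <<'E'
def avg(n=8):
    F=[];M=[]
    for i in range(n):
        snapshot("wrist"); s=read_state(); F.append(s["contact_force"]);M.append(s["torque"])
    print("avgF",np.mean(F,0).round(2),"sd",np.std(F,0).round(2),"avgM",np.mean(M,0).round(3),"z",s["tool_pos"][2].round(5),"t",s["time"])
E
python3 -c "
from h import *
avg()"
```

```text
avgF [-3.14 -0.44  1.4 ] sd [0.48 0.25 0.43] avgM [0.    0.673 0.04 ] z 0.04981 t 12.35
```

Request:
play_rows(increments=[[[1, 0, 0, 0.007, 0, -0.02, 0.5], [1, 0, 0, 0.006, 0, 0, 0.5], [0, 0, 0, 0, 0, 0, 0.5], [0, 0, 0, 0, 0, 0, 0.5]]])

```text
time: 12.68
tool_pos: [0.605, -0.2589, 0.0496]
tool_rot: [32.8, 90.0, 21.0]
contact_force: [-1.4, 1.6, 0.7]
grip_width: 0.462
```

```bash
python3 -c "
from h import *
avg()"
```

```text
avgF [-1.76  0.59  0.76] sd [0.64 0.53 0.47] avgM [0.1   0.382 0.023] z 0.04961 t 13.0833
```

Request:
play_rows(increments=[[[1, 0, 0, 0.007, 0, -0.01, 0.5], [1, 0, 0, 0.006, 0, 0, 0.5], [1, 0, 0, 0.007, 0, 0, 0.5], [0, 0, 0, 0, 0, 0, 0.5], [0, 0, 0, 0, 0, 0, 0.5]]])

```text
time: 13.5
tool_pos: [0.6048, -0.2589, 0.0492]
tool_rot: [142.3, 90.0, 118.4]
contact_force: [-1.1, 1.3, 0.6]
grip_width: 0.463
```

```bash
python3 -c "
from h import *
avg()"
```

```text
avgF [-1.52  0.93  1.  ] sd [0.25 0.6  0.51] avgM [0.19  0.292 0.024] z 0.04921 t 13.9
```

Request:
play_rows(increments=[[[1, 0, 0, 0.007, 0, -0.01, 0.5], [1, 0, 0, 0.006, 0, 0, 0.5], [1, 0, 0, 0.007, 0, 0, 0.5], [0, 0, 0, 0, 0, 0, 0.5], [0, 0, 0, 0, 0, 0, 0.5]]])

```text
time: 14.32
tool_pos: [0.6046, -0.2588, 0.0488]
tool_rot: [-165.0, 90.0, 159.1]
contact_force: [-0.8, 1.0, 0.5]
grip_width: 0.462
```

```bash
python3 -c "
from h import *
avg()"
```

```text
avgF [-0.96  1.42  0.49] sd [0.54 0.42 0.44] avgM [0.275 0.252 0.024] z 0.04879 t 14.7167
```

Request:
play_rows(increments=[[[1, 0, 0, 0.007, 0, 0, 0.5], [1, 0, 0, 0.006, 0, 0, 0.5], [1, 0, 0, 0.007, 0, 0, 0.5], [0, 0, 0, 0, 0, 0, 0.5], [0, 0, 0, 0, 0, 0, 0.5]]])

```text
time: 15.13
tool_pos: [0.6045, -0.2588, 0.0484]
tool_rot: [-169.5, 90.0, 142.6]
contact_force: [-2.6, 2.2, 0.8]
grip_width: 0.466
```

```bash
python3 -c "
from h import *
avg()"
```

```text
avgF [-2.06  3.05  1.1 ] sd [0.5  0.31 0.46] avgM [0.581 0.476 0.015] z 0.04837 t 15.5333
```

Request:
play_rows(increments=[[[1, 0, 0, 0.007, 0, 0, 0.5], [1, 0, 0, 0.006, 0, 0, 0.5], [0, 0, 0, 0, 0, 0, 0.5], [0, 0, 0, 0, 0, 0, 0.5]]])

```text
time: 15.87
tool_pos: [0.6045, -0.2587, 0.0481]
tool_rot: [-161.8, 90.0, 142.4]
contact_force: [-3.8, 4.3, 1.5]
grip_width: 0.462
```

```bash
python3 -c "
from h import *
avg()"
```

```text
avgF [-2.83  4.04  1.37] sd [0.86 0.57 0.66] avgM [ 0.836  0.629 -0.049] z 0.0481 t 16.2667
```

Request:
play_rows(increments=[[[1, 0, 0, 0.007, 0, -0.03, 0.5], [1, 0, 0, 0.006, 0, 0, 0.5], [0, 0, 0, 0, 0, 0, 0.5], [0, 0, 0, 0, 0, 0, 0.5]]])

```text
time: 16.6
tool_pos: [0.6044, -0.2585, 0.048]
tool_rot: [14.7, 90.0, -49.1]
contact_force: [-1.2, 1.6, 0.2]
grip_width: 0.461
```

```bash
python3 -c "
from h import *
avg()"
```

```text
avgF [-1.24  1.31  0.5 ] sd [0.42 0.54 0.29] avgM [0.337 0.224 0.044] z 0.04794 t 17.0
```

Request:
play_rows(increments=[[[1, 0, 0, 0.007, 0, 0, 0.5], [1, 0, 0, 0.006, 0, 0, 0.5], [0, 0, 0, 0, 0, 0, 0.5], [0, 0, 0, 0, 0, 0, 0.5]]])

```text
time: 17.33
tool_pos: [0.6042, -0.2584, 0.0476]
tool_rot: [-163.0, 90.0, 125.1]
contact_force: [-0.4, 2.6, -0.2]
grip_width: 0.461
```

```bash
python3 -c "
from h import *
avg()"
```

```text
avgF [-1.11  2.    0.44] sd [0.36 0.36 0.6 ] avgM [0.387 0.19  0.02 ] z 0.04762 t 17.7333
```

```bash
python3 - <<'E'
from h import *
def ang(im):
    h=cv2.cvtColor(im,cv2.COLOR_RGB2HSV); m=(h[...,0]>18)&(h[...,0]<32)&(h[...,1]>200)&(h[...,2]>90)
    m[:190]=0;m[350:]=0;m[:,:200]=0;m[:,310:]=0
    v,u=np.nonzero(m); print(len(u),cv2.fitLine(np.c_[u,v].astype(np.float32),cv2.DIST_L2,0,.01,.01).ravel().round(2))
ang(cv2.imread("pics/w2.png")[:,:,::-1]); ang(cv2.imread("pics/w3.png")[:,:,::-1])
im,d=snapshot("wrist"); ang(im)
r=trace("wrist","knob")[0]; k=pts("wrist",r["pixels"],d); print(np.percentile(k[:,2],[80,90,95]))
E
```

```text
433 [ 1.4000e-01 -9.9000e-01  2.5227e+02  2.6039e+02]
443 [ 1.4000e-01 -9.9000e-01  2.5308e+02  2.6388e+02]
609 [ 1.5000e-01 -9.9000e-01  2.5257e+02  3.0387e+02]
[0.11323021 0.11362817 0.11400452]
```

Request:
play_rows(increments=[[[1, 0, 0, 0.007, 0, 0, 0.5], [1, 0, 0, 0.006, 0, -0.01, 0.5], [0, 0, 0, 0, 0, 0, 0.5], [0, 0, 0, 0, 0, 0, 0.5]]])

```text
time: 18.17
tool_pos: [0.6042, -0.2582, 0.0473]
tool_rot: [-101.3, 90.0, 178.8]
contact_force: [-0.6, 1.7, 0.4]
grip_width: 0.462
```

```bash
python3 -c "
from h import *
avg()"
```

```text
avgF [-0.65  1.76  0.29] sd [0.57 0.31 0.26] avgM [0.327 0.135 0.021] z 0.04736 t 18.5667
```

Request:
play_rows(increments=[[[1, 0, 0, 0.007, 0, 0, 0.5], [1, 0, 0, 0.007, 0, 0, 0.5], [0, 0, 0, 0, 0, 0, 0.5], [0, 0, 0, 0, 0, 0, 0.5]]])

```text
time: 18.9
tool_pos: [0.6042, -0.2581, 0.0471]
tool_rot: [-134.5, 90.0, 137.7]
contact_force: [-0.6, 2.4, 1.1]
grip_width: 0.461
```

```bash
python3 -c "
from h import *
avg()"
```

```text
avgF [-0.76  2.17  0.45] sd [0.34 0.56 0.39] avgM [0.507 0.097 0.005] z 0.04707 t 19.3
```

Request:
play_rows(increments=[[[1, 0, 0, 0.007, 0, 0, 0.5], [1, 0, 0, 0.006, 0, -0.01, 0.5], [0, 0, 0, 0, 0, 0, 0.5], [0, 0, 0, 0, 0, 0, 0.5]]])

```text
time: 19.63
tool_pos: [0.6042, -0.258, 0.0468]
tool_rot: [-89.8, 90.0, 174.3]
contact_force: [-0.0, 2.0, 0.8]
grip_width: 0.459
```

```bash
python3 -c "
from h import *
avg()"
```

```text
avgF [-0.64  1.97  0.83] sd [0.51 0.31 0.62] avgM [0.504 0.055 0.023] z 0.04685 t 20.0333
```

Request:
play_rows(increments=[[[1, 0, 0, 0.007, 0, 0, 0.5], [1, 0, 0, 0.007, 0, 0, 0.5], [0, 0, 0, 0, 0, 0, 0.5], [0, 0, 0, 0, 0, 0, 0.5]]])

```text
time: 20.37
tool_pos: [0.6042, -0.2579, 0.0466]
tool_rot: [-136.3, 90.0, 119.9]
contact_force: [0.4, 3.8, 0.4]
grip_width: 0.462
```

```bash
python3 -c "
from h import *
avg()"
```

```text
avgF [-0.26  3.65  1.  ] sd [0.26 0.55 0.35] avgM [ 0.709 -0.     0.014] z 0.04653 t 20.7667
```

Request:
play_rows(increments=[[[1, 0, 0, 0.007, 0, -0.02, 0.5], [1, 0, 0, 0.006, 0, 0, 0.5], [0, 0, 0, 0, 0, 0, 0.5], [0, 0, 0, 0, 0, 0, 0.5]]])

```text
time: 21.1
tool_pos: [0.6043, -0.2577, 0.0464]
tool_rot: [23.5, 90.0, -88.4]
contact_force: [-1.5, 2.1, 2.5]
grip_width: 0.459
```

```bash
python3 -c "
from h import *
avg()"
```

```text
avgF [-0.81  1.55  2.58] sd [0.43 0.69 0.64] avgM [0.358 0.099 0.003] z 0.04635 t 21.5
```

Request:
play_rows(increments=[[[1, 0, 0, 0.007, 0, 0, 0.5], [1, 0, 0, 0.007, 0, 0, 0.5], [0, 0, 0, 0, 0, 0, 0.5], [0, 0, 0, 0, 0, 0, 0.5]]])

```text
time: 21.83
tool_pos: [0.6044, -0.2576, 0.0463]
tool_rot: [94.1, 90.0, -25.9]
contact_force: [-1.3, 2.1, 4.8]
grip_width: 0.464
```

```bash
python3 -c "
from h import *
avg()"
```

```text
avgF [-1.55  2.06  5.42] sd [0.54 0.36 0.64] avgM [ 0.439  0.154 -0.125] z 0.04627 t 22.2333
```

Contact began at about 207° of turn and the knob is now at 220°. After subtracting the hand's own push, the foot would carry only about 1 N once released. I'll turn about 16° more without following down, easing the hand up slightly.

Request:
play_rows(increments=[[[1, 0, 0, -0.01, 0, -0.01, 0.5], [1, 0, 0, -0.01, 0, 0, 0.5], [1, 0, 0, 0, 0, 0, 0.5], [1, 0, 0, 0, 0, 0, 0.5], [0, 0, 0, 0, 0, 0, 0.5], [0, 0, 0, 0, 0, 0, 0.5]]])

```text
time: 22.73
tool_pos: [0.6045, -0.2574, 0.0463]
tool_rot: [-115.2, 90.0, 108.9]
contact_force: [-0.7, 2.1, -0.4]
grip_width: 0.463
```

```bash
python3 -c "
from h import *
avg();st()"
```

```text
avgF [1.29 2.29 0.53] sd [0.58 0.34 0.53] avgM [ 0.419 -0.255 -0.023] z 0.04634 t 23.1333
t 23.13 p [ 0.6044 -0.2574  0.0463] F [ 0.97  2.47 -0.39] M [ 0.454 -0.285  0.004] j [-29.8  23.4  82.    0.   74.7 106.2] w 0.46 jaw [-0.719 -0.695  0.   ] ax [-0.  0. -1.]
```

Request:
play_rows(increments=[[[0, 0, 0, 0, 0, 0, 0], [0, 0, 0, 0, 0, 0, -0.4], [0, 0, 0, 0, 0, 0, -0.6], [0, 0, 0, 0, 0, 0, -0.6], [0, 0, 0, 0, 0, 0, -0.6], [0, 0, 0, 0, 0, 0, -0.6], [0, 0, 0, 0, 0, 0, -0.6], [0, 0, 0, 0, 0, 0, -0.6]]])

```text
time: 23.8
tool_pos: [0.6044, -0.2574, 0.0464]
tool_rot: [-52.2, 90.0, 171.8]
contact_force: [-0.3, 0.2, -0.5]
grip_width: 0.799
```

```bash
python3 -c "
from h import *
avg();st()"
```

```text
avgF [-0.18  0.11  0.09] sd [0.32 0.35 0.56] avgM [-0.006  0.008 -0.002] z 0.0464 t 24.2
t 24.2 p [ 0.6044 -0.2574  0.0464] F [-0.73  0.24  0.55] M [-0.023  0.005 -0.007] j [-29.8  23.4  82.   -0.   74.7 106.2] w 0.8 jaw [-0.719 -0.695  0.   ] ax [-0.  0. -1.]
```

Released, with the wrist force back to about zero and the foot estimated at 3.4 N. I'm lifting, turning the jaws across the lever, and moving over the red grip.

Request:
play_rows(increments=[[[0, 0, 0, -0.5, 0, 0, -0.6], [0, 0, 0, -1, 0, 0, -0.6], [0, 0, 0, -1, 0, 0, -0.6], [0, 0, 0, -1, 0, 0, -0.6], [0, 0, 0, -1, 0, 0, -0.6], [0, 0, 0, -1, 0, 0, -0.6], [0, 0, 0, -0.5, 0, 0, -0.6], [0, 0, 0, 0, 0, 0, -0.6]]])

```text
time: 24.87
tool_pos: [0.6052, -0.2578, 0.1694]
tool_rot: [105.9, 89.8, -30.1]
contact_force: [-0.7, -0.2, 0.5]
grip_width: 0.8
```

Request:
play_rows(increments=[[[-1, 0, 0, 0, 0, 0, 0.2], [-1, 0, 0, 0, 0, 0, 0.2], [-1, 0, 0, 0, 0, 0, 0.2], [-1, 0, 0, 0, 0, 0, 0.2], [-1, 0, 0, 0, 0, 0, 0.2], [-1, 0, 0, 0, 0, 0, 0.2], [-1, 0, 0, 0, 0, 0, 0.2], [-1, 0, 0, 0, 0, 0, 0.2]]])

```text
time: 25.53
tool_pos: [0.604, -0.2572, 0.165]
tool_rot: [-103.9, 89.9, 152.3]
contact_force: [-0.3, 0.1, 1.0]
grip_width: 0.4
```

Request:
play_rows(increments=[[[-1, 0, 0, 0, 0, 0, 0.2], [-1, 0, 0, 0, 0, 0, 0.2], [-1, 0, 0, 0, 0, 0, 0.2], [-0.5, 0, 0, 0, 0, 0, 0.2], [0, 0, 0, 0, -0.49, -0.81, 0.2], [0, 0, 0, 0, -0.49, -0.81, 0.2], [0, 0, 0, 0, -0.49, -0.81, 0.2], [0, 0, 0, 0, -0.49, -0.81, 0.2]]])

```text
time: 26.2
tool_pos: [0.5643, -0.1917, 0.165]
tool_rot: [-116.2, 89.9, 153.8]
contact_force: [0.5, -0.1, 0.4]
grip_width: 0.402
```

Request:
play_rows(increments=[[[0, 0, 0, 0, -0.49, -0.81, 0.2], [0, 0, 0, 0, -0.49, -0.81, 0.2], [0, 0, 0, 0, -0.49, -0.81, 0.2], [0, 0, 0, 0, -0.49, -0.81, 0.2], [0, 0, 0, 0, 0, 0, 0.2], [0, 0, 0, 0, 0, 0, 0.2]]])

```text
time: 26.7
tool_pos: [0.5256, -0.1272, 0.1659]
tool_rot: [-105.1, 90.0, 165.0]
contact_force: [1.1, -0.8, 0.0]
grip_width: 0.402
```

```bash
python3 - <<'E'
from h import *
s,R=st()
for cam in ["wrist","scene"]:
  im,d=snapshot(cam)
  if cam=="wrist": save("w5",im)
  for q in ["clamp_grip","clamp"]:
   for r in trace(cam,q)[:1]:
    p=pts(cam,r["pixels"],d); p=p[(p[:,2]>.09)&(p[:,2]<.107)]; z=np.percentile(p[:,2],95)
    t=p[p[:,2]>z-.002]
    if len(t): print(cam,q,r["confidence"],r["rect"],z.round(4),len(t),((t.min(0)+t.max(0))/2).round(4),t.mean(0).round(4))
E
```

```text
t 26.7 p [ 0.5256 -0.1272  0.1659] F [ 1.1  -0.79  0.  ] M [-0.003  0.028  0.027] j [-21.8   5.4  90.   -0.   84.6  68.2] w 0.402 jaw [ 0.001 -1.    -0.   ] ax [-0.001  0.    -1.   ]
wrist clamp_grip 0.97 [240.9, 91.5, 270.5, 206.0] 0.1039 213 [ 0.5262 -0.1285  0.1032] [ 0.5261 -0.1286  0.1029]
wrist clamp 0.74 [239.5, 91.3, 273.2, 202.8] 0.1039 188 [ 0.5268 -0.1286  0.1032] [ 0.5269 -0.1286  0.103 ]
scene clamp_grip 0.7 [141.4, 251.8, 183.1, 289.9] 0.1037 34 [ 0.5274 -0.1274  0.1035] [ 0.5276 -0.1279  0.103 ]
scene clamp 0.65 [142.8, 251.9, 183.9, 291.9] 0.104 34 [ 0.5274 -0.1274  0.1036] [ 0.5271 -0.1282  0.1032]
```

View pics/w5.png

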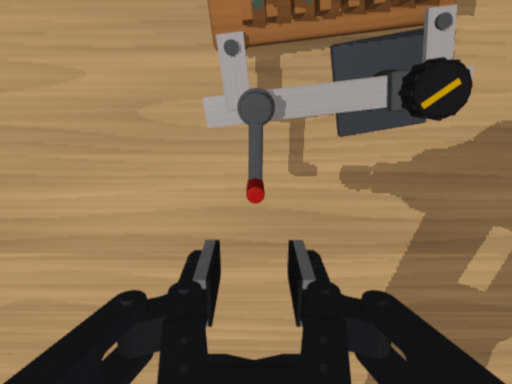

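The wrist view shows the red grip centred between the jaws at about (255,190) and the knob at about (436,88). I'm descending astride the grip.

Request:
play_rows(increments=[[[0, 0, 0, 1, 0.05, 0.06, 0.2], [0, 0, 0, 1, 0, 0, 0.2], [0, 0, 0, 1, 0, 0, 0.2], [0, 0, 0, 1, 0, 0, 0.2], [0, 0, 0, 1, 0, 0, 0.2], [0, 0, 0, 0.7, 0, 0, 0.2], [0, 0, 0, 0.4, 0, 0, 0.2], [0, 0, 0, 0, 0, 0, 0.2]]])

```text
time: 27.67
tool_pos: [0.5263, -0.1289, 0.0427]
tool_rot: [-111.3, 89.8, 158.7]
contact_force: [-0.8, 0.5, 0.4]
grip_width: 0.397
```

Request:
play_rows(increments=[[[0, 0, 0, 0, 0, 0, 0.3], [0, 0, 0, 0, 0, 0, 0.4], [0, 0, 0, 0, 0, 0, 0.5], [0, 0, 0, 0, 0, 0, 0.5]]])

```text
time: 28.0
tool_pos: [0.5274, -0.1292, 0.0452]
tool_rot: [65.7, 89.9, -24.3]
contact_force: [0.3, 0.3, -0.6]
grip_width: 0.252
```

```bash
python3 -c "
from h import *
st()
im,d=snapshot('wrist');save('w6',im)"
```

```text
t 28.0 p [ 0.5274 -0.1292  0.0452] F [ 0.32  0.31 -0.64] M [ 0.004 -0.013 -0.044] j [-21.9  10.8  98.6  -0.   70.6  68.1] w 0.252 jaw [-0. -1.  0.] ax [ 0.001 -0.    -1.   ]
```

View pics/w6.png

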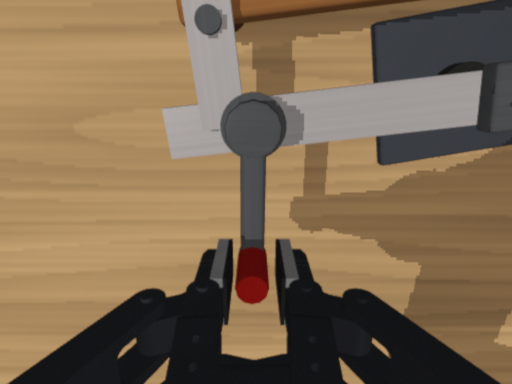

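The red grip stands at about (252,275), between the pads with slack on both sides. I'm swinging along the arc.

Request:
play_rows(increments=[[[1, 0, 0, 0, 0.01, -0.23, 0.5], [1, 0, 0, 0, 0.01, -0.23, 0.5], [1, 0, 0, 0, 0.01, -0.23, 0.5], [1, 0, 0, 0, 0.01, -0.23, 0.5], [1, 0, 0, 0, 0.01, -0.23, 0.5], [1, 0, 0, 0, 0.01, -0.23, 0.5], [0, 0, 0, 0, 0, 0, 0.5]]])

```text
time: 28.63
tool_pos: [0.5332, -0.1018, 0.0448]
tool_rot: [97.3, 90.0, -16.9]
contact_force: [-0.4, -1.2, -0.9]
grip_width: 0.249
```

```bash
python3 -c "
from h import *
st()"
```

```text
t 28.63 p [ 0.5332 -0.1018  0.0448] F [-0.41 -1.21 -0.89] M [-0.032 -0.027 -0.012] j [-18.9  10.8  98.6   0.   70.6  95.2] w 0.249 jaw [-0.41  -0.912 -0.   ] ax [ 0. -0. -1.]
```

Request:
play_rows(increments=[[[1, 0, 0, 0, 0.01, -0.23, 0.5], [1, 0, 0, 0, 0.01, -0.23, 0.5], [1, 0, 0, 0, 0.01, -0.23, 0.5], [1, 0, 0, 0, 0.01, -0.23, 0.5], [1, 0, 0, 0, 0.01, -0.23, 0.5], [1, 0, 0, 0, 0.01, -0.23, 0.5], [1, 0, 0, 0, 0.01, -0.23, 0.5], [0, 0, 0, 0, 0, 0, 0.5]]])

```text
time: 29.3
tool_pos: [0.5532, -0.0772, 0.0446]
tool_rot: [123.5, 90.0, -18.6]
contact_force: [-0.4, 0.2, 0.6]
grip_width: 0.249
```

```bash
cat >> h.py <<'E'
def lever():
    im,d=snapshot("scene")
    for r in trace("scene","clamp_grip")[:1]:
        p=pts("scene",r["pixels"],d); p=p[(p[:,2]>.095)&(p[:,2]<.107)]
        if len(p):
            c=p.mean(0); print("grip",len(p),c.round(4),"q",np.deg2rad(186.5)-np.arctan2(c[1]+.129,c[0]-.591)%(2*np.pi))
    return im
E
python3 -c "
from h import *
st();lever()"
```

```text
t 29.3 p [ 0.5532 -0.0772  0.0446] F [-0.39  0.19  0.57] M [ 0.035 -0.013  0.025] j [-15.8  12.6  96.4  -0.   71.  126.2] w 0.249 jaw [-0.789 -0.615 -0.   ] ax [ 0. -0. -1.]
grip 54 [ 0.553  -0.0777  0.1017] q 1.046830189900437
```

Request:
play_rows(increments=[[[1, 0, 0, 0, 0.01, -0.23, 0.5], [1, 0, 0, 0, 0.01, -0.23, 0.5], [0.5, 0, 0, 0, 0, -0.12, 0.5], [0, 0, 0, 0, 0, 0, 0.5]]])

```text
time: 29.73
tool_pos: [0.5626, -0.0711, 0.0444]
tool_rot: [-33.6, 90.0, 174.5]
contact_force: [0.7, -0.4, 0.7]
grip_width: 0.249
```

```bash
python3 -c "
from h import *
st();lever()"
```

```text
t 29.73 p [ 0.5626 -0.0711  0.0444] F [ 0.75 -0.39  0.71] M [-0.008  0.029  0.044] j [-15.   13.5  95.3  -0.   71.2 136.9] w 0.249 jaw [-0.882 -0.471  0.   ] ax [-0.  0. -1.]
grip 52 [ 0.5622 -0.0722  0.1016] q 1.2146980849499083
```

Request:
play_rows(increments=[[[0.5, 0, 0, 0, 0, -0.12, 0.5], [0, 0, 0, 0, 0, 0, 0.5], [0, 0, 0, 0, 0, 0, 0.5]]])

```text
time: 30.08
tool_pos: [0.5637, -0.0705, 0.0443]
tool_rot: [-2.0, 89.9, -155.8]
contact_force: [-6.9, -5.5, 2.4]
grip_width: 0.25
```

```bash
python3 -c "
from h import *
st();lever()"
```

```text
t 30.08 p [ 0.5637 -0.0705  0.0443] F [-6.87 -5.54  2.38] M [-0.84   1.044  0.046] j [-1.49e+01  1.37e+01  9.50e+01 -1.00e-01  7.13e+01  1.39e+02] w 0.25 jaw [-0.898 -0.441  0.002] ax [-0.002 -0.001 -1.   ]
grip 44 [ 0.5638 -0.072   0.1013] q 1.239550847640956
```

The lever is at its stop: about 9 N reaction and a visual angle near 1.2 rad. I'm backing off, opening, and lifting away.

Request:
play_rows(increments=[[[0, 0, 0, 0, 0, 0.14, 0.5], [0, 0, 0, 0, 0, 0, 0.3], [0, 0, 0, 0, 0, 0, 0.1], [0, 0, 0, 0, 0, 0, 0.1], [0, 0, 0, -0.6, 0, 0, 0.1], [0, 0, 0, -1, 0, 0, 0.1], [0, 0, 0, -1, 0, 0, 0.1], [0, 0, 0, -1, 0, 0, 0.1]]])

```text
time: 30.85
tool_pos: [0.5622, -0.0709, 0.1182]
tool_rot: [158.3, 90.0, 4.4]
contact_force: [0.8, -0.4, 0.2]
grip_width: 0.453
```

Request:
play_rows(increments=[[[0, 0, 0, -1, 0, 0, 0.1], [0, 0, 0, -1, 0, 0, 0.1], [0, 0, 0, -1, 0, 0, 0.1], [0, 0, 0, 0, 0, 0, 0.1], [0, 0, 0, 0, 0, 0, 0.1], [0, 0, 0, 0, 0, 0, 0.1]]])

```text
time: 31.35
tool_pos: [0.562, -0.0709, 0.1764]
tool_rot: [-43.3, 90.0, 162.7]
contact_force: [0.3, -0.3, 0.4]
grip_width: 0.449
```

```bash
python3 - <<'E'
from h import *
st();im=lever();save("e",im[90:],1.2)
im,d=snapshot("scene")
for q in ["bowl_mid","beaker_mid","pick_mid","tile0_mid"]:
    for r in trace("scene",q)[:1]:
        p=pts("scene",r["pixels"],d); print(q,round(r["confidence"],2),np.round(r["rect"]),np.median(p,0).round(3))
a=cv2.imread("pics/b.png"); b=im[230:384,90:250]; print("done")
E
```

```text
t 31.35 p [ 0.562  -0.0709  0.1764] F [ 0.3  -0.28  0.37] M [ 0.007 -0.04  -0.022] j [-15.    8.2  85.7   0.   86.1 139. ] w 0.449 jaw [-0.899 -0.439  0.   ] ax [-0.  0. -1.]
bowl_mid 0.76 [256. 124. 291. 156.] [0.519 0.323 0.024]
beaker_mid 0.77 [292. 141. 317. 184.] [0.63  0.267 0.062]
pick_mid 0.69 [258. 106. 285. 125.] [0.459 0.41  0.007]
tile0_mid 0.64 [161. 356. 214. 384.] [ 0.72  -0.246  0.138]
done
```

View pics/e.png

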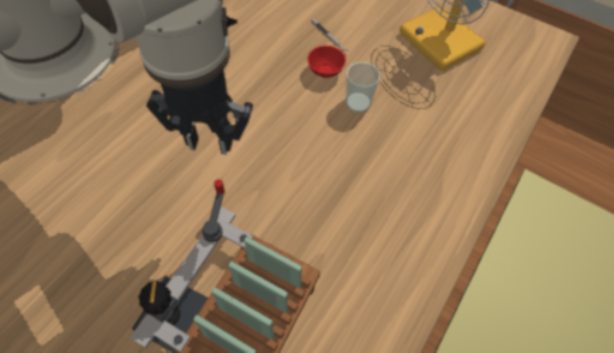

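The picture shows the lever swung round with its grip at about (218,187), the tiles standing, and the bowl, beaker and pick unmoved. One more lever reading, then I hand in.

```bash
python3 -c "
from h import *
lever();lever();avg(4);print(hand_in())"
```

```text
grip 38 [ 0.5637 -0.0722  0.1021] q 1.2362933521434147
grip 53 [ 0.5628 -0.0713  0.1018] q 1.2297647163825491
avgF [-0.51 -0.3   0.01] sd [0.46 0.54 0.32] avgM [0.02  0.011 0.019] z 0.17642 t 32.1
the job is handed in; nothing more can be done
None
```

I screwed the levelling foot down onto the slate, swung the clamp lever to its stop and handed the job in at about 32 s. No verdict came back.

- **Foot:** The knob went about 236° clockwise and the pad touched at about 207°. The load with the knob let go works out at roughly 3.4 N, inside the 0.5 to 7 N window. That figure comes from the wrist force and the knob height; I had no direct reading of the foot.
- **Clamp:** The lever met its stop with about 9 N of reaction. After I let go it read about 1.23 rad in the camera, which matches 1.2 within camera error.
- **Other things:** Bowl, beaker, pick and the one tile the network found are within about 2 mm of where they began. The other three tiles I checked only by eye in the last picture, and they are still standing in the rack.
- **Robot:** It touches nothing. Wrist force is about 0 N with the gripper lifted clear.

**What disagreed:**
- The fingertips sat 30 to 43 mm behind the reported TCP, not at it. Because of that my first attempt to grip the knob closed on its top face and pressed with about 7 N, before the foot had reached the slate. I found the error from the depth image and gripped again lower.
- The scene and wrist cameras differed by about 3.5 mm in x for the knob, so I used the average.
- The networks missed the knob and the red grip once each.

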